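# True the head stop of a sloping specimen measuring board with a square

### The job

The swinging head stop of the sloping measuring board has been knocked out of true. Take the square, which has a grip, lay it flat on the board and, with the square and not the fingers, bring the head stop square to the rail: press the square's two outer edges, both at once, flush and without a gap against the rail and the head stop, firmly (more than 3 N on each) but never forcing it (over 40 N), and hold it so for a moment. Then let go and leave the square lying flush in that corner, the head stop true, and the things standing around where they are.

Things in the scene. Friction and masses are not known exactly. Their poses are not given: they have to be found in the camera images.
- square_grip (a point): Centre of the grip of the loose steel square: a grey plastic block standing on the square, 24 mm wide along its x (take it across this width), 50 mm long along y, 44 mm tall. This point is 30 mm above the square's underside (the block's top is at 52 mm), 62 mm along +x and 45 mm along +y from the outer corner. z points up off the square; it starts flat on the bench, grip up.
- square_corner (a point): Outer corner of the square, half-way up its 8 mm thickness; axes as the grip's. The square is an L of two legs 28 mm wide, 160 mm long along +x and 120 mm along +y from this corner, with a gusset in the inner corner out to x = 86, y = 75 mm. Mass about 0.3 kg. Its two outer edges, the ones that check a corner, are the sides y = 0 (160 mm) and x = 0 (120 mm).
- square_long_end (a point): Far end of the square's long (160 mm) outer edge, the one for the head stop; half-way up the thickness. Steel on steel rubs with a coefficient of 0.5 to 0.75, so when the square is pushed into the corner, rubbing on one face can carry part of the push meant for the other: push well above what each face needs.
- square_short_end (a point): Far end of the square's short (120 mm) outer edge, the one for the rail; half-way up the thickness.
- rail: Fixed dark steel rail, 15 mm high, along the low edge of the white measuring board, which slopes 25 degrees, rising away from the robot. Origin: the true corner on the bed, where the rail's upper face (plane x = 0) meets the line y = 0 of the head stop's inner face when true. x points up the slope, y along the rail, z off the bed. A square lying home has its corner here and its +x, +y along these.
- rail_end (a point): Open end of the rail, at the top of its upper face, 240 mm along the rail from the true corner; axes as the rail's. The board is fixed to the bench; its bed is 300 mm wide (y = -55 to 245 mm) and reaches from x = -20 to 235 mm up the slope.
- fence (a joint): Swing of the head stop, rad. 0 = square to the rail; positive = its upper end leans inwards over the bed (+y of the rail). It starts 0.07 to 0.2 inwards and can be pushed past true to -0.15. A stiff pivot keeps it where it is left; about 2 to 3 N at the end of the square's long edge swings it. Once that edge lies flush it spans the pivot on both sides, so pushing on meets a hard stop.
- fence_pivot (a point): Pivot of the swinging head stop, a dark steel bar 190 mm long and 20 mm wide, top 15.5 mm off the bed, with a 5 mm bolt head on the pivot. The point lies on the bar's centre line (10 mm behind its inner face), 8.5 mm off the bed and 55 mm up the slope from the rail's upper face. x points along the bar up the slope, z off the bed.
- fence_tip (a point): Upper end of the head stop's inner face, 140 mm along the bar from the pivot.
- dish: Bystander: shallow aluminium weighing dish, 64 mm across, 18 mm high, origin at the centre of its underside.
- jar: Bystander: clear jar with white cap, 52 mm across, 75 mm high, origin at the centre of its underside.
- tray: Bystander: white open sorting tray, 200 x 140 x 45 mm, origin at the centre of its underside.
Not all that is in view belongs to the job. Leave any pink look-alike of the part that bears square_grip alone.

How it is judged:
By the outcome, as a careful person would: the job done as asked, in the order asked, and still so for the second after the job is handed in, with the robot touching nothing.
It also fails if it takes over 58 s, if anything falls off the work surface, if the arm or the gripper's body presses on something with over 40 N, if the wrist force passes 120 N, or if a joint passes its speed limit or range.

### The arm

A 7-joint arm with a two-finger parallel gripper is mounted at the origin on the work surface. World frame = base frame: x ahead of the robot, y to its left, z up, the work surface at z = 0. Lengths are in mm, angles in degrees, forces in N, time in s.
With the tool pointing down it reaches from about 400 to 875 mm from the base axis. Payload 19.3 kg.
Tool frame: the origin (TCP) lies at the very end of the fingers, on their centre line; the grasp point (between the pads) lies 19 mm behind it; x points along the fingers, y is the direction in which the jaws open and shut, and the axes are right-handed (so a half turn about x gives the same grasp; the last joint's range is limited). The gripper opens to 85 mm and grips with 20 to 120 N. Pads are 22 mm wide; open, the fingers measure 114 mm over their backs; the gripper's body (76 mm by 85 mm) begins 54 mm behind the grasp point. The pads swing forward as they close: fully open they stand 13 mm farther back than shut.
Start: joints at [-79.08, 29.874, -2.08, 91.645, 1.215, 58.505, -6.463], TCP at [161.178, 603.851, 203.491] pointing down, gripper open.
Joint ranges: [-166.77, 166.77], [-17.47, 122.26], [-85.68, 81.53], [9.62, 139.38], [-72.42, 252.41], [9.2, 110.78], [-144.41, 144.41]. Speed limits (degrees/s): [108.29, 108.29, 136.94, 136.94, 172.46, 172.46, 172.46].

### API

Orientations are given as a 3x3 rotation matrix whose columns are the frame's x, y, z axes.
In Python, from rig import bot gives the robot as it stands.
- The arm moves only by the tool apply_moves, never from a script. Its argument "increments" is one flat list of numbers, 7 for each row, row after row: the shift along the world's x, y, z in cm, then the turn, a rotation vector about the world's x, y, z in rad, then the opening, from 0 (shut) to 1 (fully open). A call has 1 to 8 rows; each row shifts and turns the commanded pose from where the row before left it; what a row does not reach is not made up. A row lasts 1/12 s, in which the tool goes at most 41.7 mm and 7.16 degrees, less where a joint would pass 70% of its speed; a pose out of reach is approached as far as the arm can. A call with a gripper value outside its range is refused whole. The fingers move at their own pace and stop on an object; the grip force is fixed at half the most. Time passes only in rows, so rows that do not move let the fingers close. It gives the time, the measured TCP pose, the force and the opening at its end, in the units of the state.
- bot.get_state(): the state, without advancing time (a new reading comes with each control period).
- bot.grab_frame(name): name is "scene" or "top" or "wrist"; returns a dict with "color" (480x640x3 uint8, red, green, blue), "vfov" (degrees; the focal length in pixels is half the picture's height over the tangent of half this angle, whatever the lens; pixels are square), "cx", "cy" (the principal point, pixels), "world_from_camera" (4x4, takes a point from camera to world coordinates). Camera axes: x right, y down, z forward; pixel columns grow to the right and rows downward; lengths in mm; the calibration is good to about 2 mm. A picture is of the moment at which its call begins. There is no depth.
- bot.finish_job(): hands the job in, once; it reports no verdict.
Trained networks look in a picture, given as the dict that the camera call returned (one of the last four; its "shot" number tells which), for a name from the list of things; names that differ only in an ending like _2 or _b are one class to them, and where a whole thing is asked for, a point or a joint stands for the part that bears it (a point fixed in the world has none). Each returns a list of dicts, best first, with "p" (0 to 1); they miss things now and then, are a little off and sometimes report something else, mostly with a low value. They report only what shows in the picture. A call takes as long as a camera call. They do not tell look-alikes from the thing itself.
- bot.find_in(picture, query): "xyz" ([x, y, z] in mm, in the coordinates of the camera as it stood for that picture, good to about 4 mm: the middle of the surface that is visible of it).
- bot.tip_of(picture, query): "xyz" ([x, y, z] in mm, in the coordinates of the camera as it stood for that picture, good to about 4 mm: a listed point, or the origin of a listed thing).
The state is a dict: "t": time; "joint_positions": joint angles; "qd": joint speeds; "effort": joint torques, N m; "tcp_pos": TCP position; "tcp_rot": TCP orientation; "contact_force": force on the tool from outside, world axes, zero at the start; "wrist_torque": the same for the moment, N m; "gripper_width": finger opening in mm.
Only numpy, scipy, OpenCV 4.12 (cv2) and the standard library are available. Lean on these libraries where they do the work, as an engineer would, in place of code of your own. Each camera call takes 0.05 s, during which the arm holds its last target. There are 200 camera calls.

## Working session

There is one attempt and no reset: what is moved stays moved. The work goes in short steps, Python scripts to look and compute and a tool call to move; the robot and the scene stay as the last step left them, time stands still between calls to the robot, and variables do not carry over. Pictures are saved under pics/ and viewed, about 8 in all and at most 12, crops included, and the job is handed in when it is done.

Besides the shell and the picture viewer there is one more tool, called by a JSON object that holds its "api" and its "payload". apply_moves: Moves the arm, as the interface text tells. Its arguments: {"type":"object","properties":{"increments":{"type":"array"}},"required":["increments"]}

```bash
mkdir -p pics; ls; cat > h.py <<'E'
import numpy as np, cv2
from rig import bot
np.set_printoptions(precision=2,suppress=True)
def w(f,p):
    T=np.array(f["world_from_camera"]); return T[:3,:3]@np.array(p)+T[:3,3]
def save(f,n): cv2.imwrite(f"pics/{n}.png",cv2.cvtColor(f["color"],cv2.COLOR_RGB2BGR))
def proj(f,P):
    T=np.array(f["world_from_camera"]); c=T[:3,:3].T@(np.array(P)-T[:3,3])
    F=240/np.tan(np.radians(f["vfov"])/2); return np.array([f["cx"]+F*c[0]/c[2],f["cy"]+F*c[1]/c[2]])
def ray(f,u,v,z):
    "pixel -> world at plane height z"
    T=np.array(f["world_from_camera"]);F=240/np.tan(np.radians(f["vfov"])/2)
    d=T[:3,:3]@np.array([(u-f["cx"])/F,(v-f["cy"])/F,1]); s=(z-T[2,3])/d[2]; return T[:3,3]+s*d
E
python3 - <<'E'
from h import *
s=bot.get_state(); print(s)
for n in ["top","scene"]:
    f=bot.grab_frame(n); save(f,n+"1"); print(n,f["world_from_camera"],f["vfov"])
    for q in ["square_grip","square_corner","square_long_end","square_short_end","rail","rail_end","fence_pivot","fence_tip","dish","jar","tray"]:
        print(q,[(round(d["p"],2),w(f,d["xyz"])) for d in bot.tip_of(f,q)[:3]])
E
```

```text
pics
{'t': 0.0, 'joint_positions': array([-79.08,  29.91,  -2.08,  91.67,   1.21,  58.5 ,  -6.46]), 'qd': array([-0.02,  0.04,  0.04, -0.02, -0.03, -0.06,  0.06]), 'effort': array([  0.  , -92.71,   1.98, -36.99,   0.02,   0.01,   0.  ]), 'tcp_pos': array([161.08, 603.53, 202.94]), 'tcp_rot': array([[-0.  ,  0.26,  0.97],
       [-0.  ,  0.97, -0.26],
       [-1.  , -0.  ,  0.  ]]), 'contact_force': array([ 0.18,  0.15, -0.96]), 'wrist_torque': array([-0.04, -0.03,  0.01]), 'gripper_width': 85.6303008568388}
top [[  -0.02   -1.      0.09  382.18]
 [  -1.      0.02    0.01    5.5 ]
 [  -0.01   -0.09   -1.   1261.13]
 [   0.      0.      0.      1.  ]] 56.58366825476977
square_grip [(0.79, array([407.67,  53.25,  28.31])), (0.66, array([292.85, 320.77,  27.99]))]
square_corner [(0.93, array([226.71, 363.03,   4.8 ])), (0.92, array([436.4 , 269.62,   6.21])), (0.71, array([422.06, 130.99,   1.94]))]
square_long_end [(0.89, array([585.  , 199.47,   0.67])), (0.77, array([305.72,  13.25,   3.22])), (0.72, array([286.87, 219.92,   4.31]))]
square_short_end [(0.9, array([335.62, 407.78,   5
[... 901 characters left out ...]
79, 130.59,   0.26]))]
square_long_end [(0.92, array([310.33,  15.33,   3.54])), (0.68, array([286.52, 218.33,   4.81])), (0.62, array([578.81, 201.96,   6.16]))]
square_short_end [(0.97, array([333.13, 412.7 ,   6.24])), (0.88, array([496.92, 379.1 ,   3.66])), (0.69, array([505.42,  48.92,   5.18]))]
rail [(0.79, array([ 597.8 , -167.33,   33.88]))]
rail_end [(0.74, array([620.94,  70.59,  55.  ]))]
fence_pivot [(0.71, array([ 645.93, -183.05,   71.59])), (0.53, array([440.09, 269.76,   1.19]))]
fence_tip [(0.57, array([ 772.77, -167.55,  129.52]))]
dish [(0.65, array([408.28, 459.98,  -4.24]))]
jar [(0.85, array([662.9 , 347.75,  -2.94]))]
tray [(0.92, array([ 494.64, -427.87,   -2.54]))]
```

View pics/top1.png

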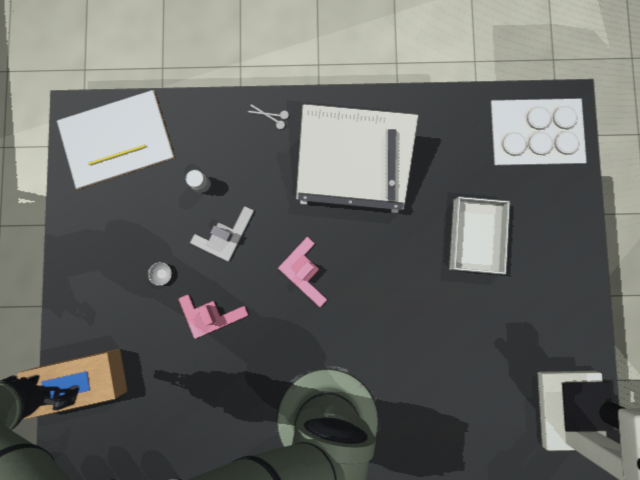

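View pics/scene1.png

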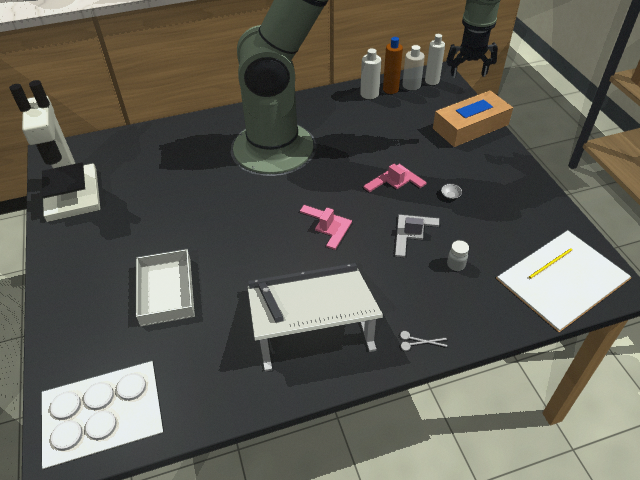

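Top view: the grey square is at about (222,235), between the jar and the board. The pink ones are at (300,270) and (210,315), and the head stop at (392,165) leans inwards. I'll move above the grey grip and turn the tool to the square's heading (about -26°).

{"api": "apply_moves", "payload": {"increments": [2.2,-2,0,0,0,-0.11,1,2.2,-2,0,0,0,-0.11,1,2.2,-2,0,0,0,-0.11,1,2.2,-2,0,0,0,-0.11,1,2.2,-2,0,0,0,-0.11,1,2.2,-2,0,0,0,-0.11,1,2.2,-2,0,0,0,-0.11,1,2.2,-2,0,0,0,-0.11,1]}}

```text
t: 1.87
tcp_pos: [338.1, 442.8, 203.7]
tcp_rot: [[0.0, 0.911, 0.412], [0.0, 0.412, -0.911], [-1.0, 0.0, -0.0]]
contact_force: [-0.9, 0.9, -0.3]
gripper_width: 85.2
```

{"api": "apply_moves", "payload": {"increments": [2.2,-2,0,0,0,-0.11,1,2.2,-2,0,0,0,-0.11,1,2.2,-2,0,0,0,-0.11,1,2.2,-2,0,0,0,-0.11,1,2.2,-2,0,0,0,-0.11,1,2.2,-2,0,0,0,-0.11,1,2.2,-2,0,0,0,-0.11,1,2.2,-2,0,0,0,-0.11,1]}}

```text
t: 2.53
tcp_pos: [514.1, 282.8, 203.7]
tcp_rot: [[0.0, 0.898, -0.44], [0.0, -0.44, -0.898], [-1.0, 0.0, -0.0]]
contact_force: [0.6, 0.9, 0.2]
gripper_width: 85.5
```

```bash
python3 - <<'E'
from h import *
f=bot.grab_frame("wrist"); save(f,"wrist1")
s=bot.get_state(); print(s['t'],s['tcp_pos'],s['tcp_rot'],s['joint_positions'],f["world_from_camera"])
for q in ["square_grip","square_corner","square_long_end","square_short_end"]:
    for d in bot.tip_of(f,q)[:2]: print(q,round(d["p"],2),w(f,d["xyz"]),proj(f,w(f,d["xyz"])))
E
```

```text
2.5833 [518.17 277.91 203.95] [[ 0.    0.89 -0.45]
 [-0.   -0.45 -0.89]
 [-1.    0.    0.  ]] [-52.86  28.76  27.05  98.58 -15.07  56.22 -47.15] [[  0.9   -0.42  -0.13 548.22]
 [ -0.44  -0.86  -0.27 352.79]
 [  0.     0.3   -0.95 373.45]
 [  0.     0.     0.     1.  ]]
square_grip 0.89 [406.68  53.54  29.43] [323.33 422.47]
square_grip 0.79 [293.82 321.7   29.05] [ 97.5  263.49]
square_corner 0.75 [438.2  272.05   3.54] [257.14 236.79]
square_corner 0.73 [222.88 369.63   4.33] [ 25.7  243.54]
square_long_end 0.92 [583.19 197.94   3.2 ] [416.88 239.33]
square_long_end 0.8 [287.82 212.89  -0.2 ] [165.55 336.9 ]
square_short_end 0.86 [490.34 379.79  -0.49] [250.92 113.41]
square_short_end 0.72 [505.92  49.05   2.44] [402.09 376.84]
```

View pics/wrist1.png

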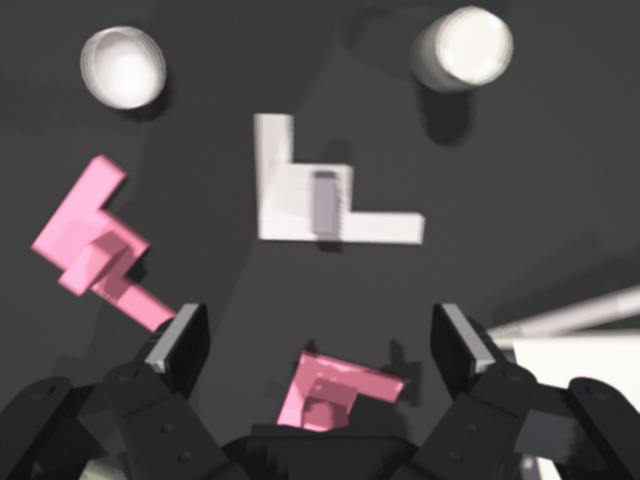

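The wrist view shows the grey square undisturbed: corner (260,241), long end (423,243), short end (255,114), grip (325,203). It is nearly aligned with the tool. I'll go lower and take a still picture.

{"api": "apply_moves", "payload": {"increments": [0,0,-2.5,0,0,0,1,0,0,-2.5,0,0,0,1,0,0,-2.5,0,0,0,1,0,0,0,0,0,0,1,0,0,0,0,0,0,1,0,0,0,0,0,0,1]}}

```text
t: 3.28
tcp_pos: [513.4, 284.6, 129.8]
tcp_rot: [[0.001, 0.901, -0.434], [0.001, -0.434, -0.901], [-1.0, 0.0, -0.001]]
contact_force: [-0.2, -0.4, 0.6]
gripper_width: 85.4
```

```bash
python3 - <<'E'
from h import *
f=bot.grab_frame("wrist"); save(f,"wrist2")
s=bot.get_state(); print(s['t'],s['tcp_pos'],s['tcp_rot'])
C={}
for q in ["square_grip","square_corner","square_long_end","square_short_end"]:
    for d in bot.tip_of(f,q)[:3]: print(q,round(d["p"],2),w(f,d["xyz"]),proj(f,w(f,d["xyz"])))
g=cv2.cvtColor(f["color"],cv2.COLOR_RGB2HSV)
m=((g[...,2]>120)&(g[...,1]<45)).astype(np.uint8)
n,l,st,c=cv2.connectedComponentsWithStats(m)
for i in range(1,n):
    if st[i,4]>1500: print(st[i],c[i])
# line fit of outer edges at z=8 (top edge)
E
```

```text
3.3333 [513.65 284.62 130.08] [[ 0.    0.9  -0.43]
 [ 0.   -0.43 -0.9 ]
 [-1.    0.   -0.  ]]
square_grip 0.69 [293.28 321.26  25.46] [ 49.41 297.68]
square_grip 0.63 [516.18 284.71  26.58] [322.77 220.55]
square_corner 0.82 [437.95 271.31   4.48] [244.67 266.7 ]
square_corner 0.57 [416.21 130.7    4.96] [297.29 401.38]
square_long_end 0.57 [586.33 199.57   0.12] [441.07 264.94]
square_short_end 0.95 [336.93 412.58   7.55] [ 36.43 166.23]
square_short_end 0.82 [502.09  48.34   4.  ] [414.59 431.84]
square_short_end 0.75 [492.75 376.82   1.12] [240.9  117.37]
[ 449    0  119   71 6167] [513.38  29.82]
[  17    6   97  103 7760] [65.15 56.92]
[  239   115   205   157 15527] [311.88 216.96]
[ 533  342  107   46 2268] [591.11 365.63]
```

View pics/wrist2.png

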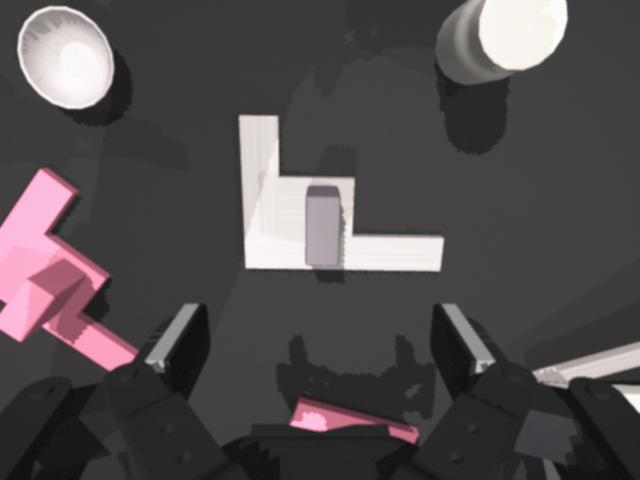

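```bash
python3 - <<'E'
from h import *
f=bot.grab_frame("wrist")
c,l,s_=[ray(f,*p,8)[:2] for p in [(245,269),(441,271.5),(238.5,115)]]
top=np.mean([ray(f,*p,52)[:2] for p in [(308,196),(338,196),(307,265),(338,266)]],0)
print(c,l,s_,np.linalg.norm(l-c),np.linalg.norm(s_-c),top)
a=np.degrees(np.arctan2(*(l-c)[::-1])); b=np.degrees(np.arctan2(*(s_-c)[::-1]))-90
print(a,b); t=np.radians((4*a+3*b)/7)
X=np.array([np.cos(t),np.sin(t)]);Y=np.array([-X[1],X[0]])
print("grip",c+62*X+45*Y, "tool ang",np.degrees(np.arctan2(*bot.get_state()['tcp_rot'][[1,0],1])), bot.get_state()['tcp_pos'])
E
```

```text
[438.71 270.22] [583.17 197.98] [493.44 378.16] 161.51652271118132 121.0187909925553 [515.75 283.87]
-26.567495171879745 -26.888183913131627
grip [514.32 282.56] tool ang -25.775898122607035 [513.38 284.11 129.22]
```

{"api": "apply_moves", "payload": {"increments": [0.1,-0.1,-3,0,0,-0.014,1,0,0,-3,0,0,0,1,0,0,-3,0,0,0,1,0,0,-1.7,0,0,0,1,0,0,-1,0,0,0,1,0,0,0,0,0,0,0,0,0,0,0,0,0,0,0,0,0,0,0,0,0]}}

```text
t: 4.25
tcp_pos: [514.9, 283.2, 12.8]
tcp_rot: [[0.001, 0.894, -0.448], [0.001, -0.448, -0.894], [-1.0, 0.001, -0.001]]
contact_force: [0.1, 0.9, 0.9]
gripper_width: 51.9
```

{"api": "apply_moves", "payload": {"increments": [0,0,0,0,0,0,0,0,0,0,0,0,0,0,0,0,0,0,0,0,0]}}

```text
t: 4.5
tcp_pos: [514.7, 283.2, 12.8]
tcp_rot: [[0.001, 0.894, -0.448], [0.001, -0.448, -0.894], [-1.0, 0.001, -0.002]]
contact_force: [-1.5, -0.5, 10.7]
gripper_width: 22.1
```

{"api": "apply_moves", "payload": {"increments": [0,0,0.5,0,0,0,0,0,0,2,0,0,0,0,0,0,3,0,0,0,0,0,0,3,0,0,0,0,0,0,4,0,0,0,0,0,0,4,0,0,0,0,0,0,4,0,0,0,0,0,0,0,0,0,0,0]}}

```text
t: 5.17
tcp_pos: [516.8, 283.8, 224.1]
tcp_rot: [[0.008, 0.894, -0.448], [0.006, -0.448, -0.894], [-1.0, 0.004, -0.009]]
contact_force: [1.3, 0.7, -2.8]
gripper_width: 21.9
```

```bash
python3 - <<'E'
from h import *
s=bot.get_state(); print(s['t'],s['tcp_pos'],s['gripper_width'],s['contact_force'],s['wrist_torque'])
import glob
im=cv2.imread("pics/top1.png")[90:220,280:430]
cv2.imwrite("pics/crop.png",cv2.resize(im,None,fx=5,fy=4.6,interpolation=cv2.INTER_CUBIC) if 0 else cv2.resize(im,None,fx=4.6,fy=4.6,interpolation=cv2.INTER_CUBIC))
E
```

```text
5.1667 [516.85 283.76 224.08] 21.89149982027973 [ 1.32  0.72 -2.75] [ 0.04 -0.13  0.04]
```

View pics/crop.png

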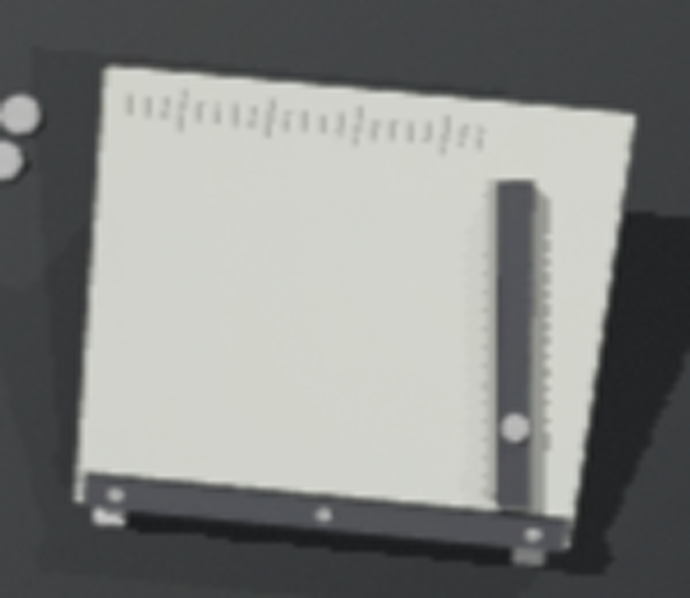

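The crop shows the board's upper edge from (105,66) to (635,116), the rail's upper top edge from (88,472) to (572,520), and the head stop at (515,345) with its inner face at u≈493.

```bash
python3 - <<'E'
from h import *
f=bot.grab_frame("top")
P=lambda u,v,z: ray(f,280+(u+.5)/4.6-.5,90+(v+.5)/4.6-.5,z)
for z0 in (36,39):
    a,b=P(88,472,z0+13.6),P(572,520,z0+13.6); c,d=P(105,66,z0+99.3),P(635,116,z0+99.3)
    h=lambda p,q:np.degrees(np.arctan2(p[1]-q[1],p[0]-q[0]))-90
    print(z0,a,b,h(a,b),c,d,h(c,d), np.linalg.norm(c-d),np.linalg.norm(a-b), "slope edges",c-P(78,500,z0-8))
    e1,e2=P(497,180,z0+15+.4226*195),P(499,508,z0+15+.4226*5)
    print("fence head",np.degrees(np.arctan2(e1[1]-e2[1],e1[0]-e2[0])),e1,e2)
s=bot.get_state()
for n in ("wrist","top","scene"):
  f=bot.grab_frame(n)
  for q in ["rail","rail_end","fence_pivot","fence_tip"]:
    for d in bot.tip_of(f,q)[:1]: print(n,q,round(d["p"],2),w(f,d["xyz"]))
E
```

```text
36 [622.95  65.75  49.6 ] [ 588.29 -222.81   49.6 ] -6.848851539461876 [839.38  48.63 135.3 ] [ 803.94 -250.49  135.3 ] -6.756034277859612 301.2141089002994 290.63670694118304 slope edges [229.31 -24.53 107.3 ]
fence head 2.410644978332775 [ 769.01 -171.69  133.41] [ 595.76 -178.98   53.11]
39 [622.35  65.6   52.6 ] [ 587.78 -222.24   52.6 ] -6.848851539461876 [838.16  48.52 138.3 ] [ 802.82 -249.81  138.3 ] -6.756034277859598 300.4114641555902 289.91703065656014 slope edges [228.65 -24.48 107.3 ]
fence head 2.4219707407454334 [ 767.98 -171.22  136.41] [ 595.23 -178.53   56.11]
wrist rail_end 0.61 [621.1   69.4   54.47]
top rail 0.6 [ 596.13 -169.55   37.5 ]
top rail_end 0.93 [617.62  65.67  56.5 ]
top fence_pivot 0.63 [ 640.7  -189.48   70.23]
top fence_tip 0.73 [ 767.33 -173.77  130.36]
scene rail 0.95 [ 594.83 -166.75   36.23]
scene rail_end 0.66 [618.84  68.17  57.83]
scene fence_pivot 0.85 [ 646.62 -180.5    68.14]
scene fence_tip 0.59 [ 771.91 -167.49  129.21]
```

{"api": "apply_moves", "payload": {"increments": [1.2,-3,0,0,0,0.0577,0,1.2,-3,0,0,0,0.0577,0,1.2,-3,0,0,0,0.0577,0,1.2,-3,0,0,0,0.0577,0,1.2,-3,0,0,0,0.0577,0,1.2,-3,0,0,0,0.0577,0]}}

```text
t: 6.47
tcp_pos: [586.6, 101.4, 216.6]
tcp_rot: [[0.0, 0.993, -0.115], [0.0, -0.115, -0.993], [-1.0, 0.0, -0.0]]
contact_force: [1.1, 0.6, -2.8]
gripper_width: 22.2
```

{"api": "apply_moves", "payload": {"increments": [1.2,-3,0,-0.0086,-0.0722,0,0,1.2,-3,0,-0.0086,-0.0722,0,0,1.2,-3,0,-0.0086,-0.0722,0,0,1.2,-3,0,-0.0086,-0.0722,0,0,1.2,-3,0,-0.0086,-0.0722,0,0,1.2,-2.6,0,-0.0086,-0.0722,0,0,0,0,0,0,0,0,0,0,0,0,0,0,0,0]}}

```text
t: 7.13
tcp_pos: [657.4, -74.9, 216.3]
tcp_rot: [[0.419, 0.9, -0.12], [-0.051, -0.109, -0.993], [-0.907, 0.422, 0.0]]
contact_force: [0.2, 0.1, -3.5]
gripper_width: 22.4
```

```bash
cat >> h.py <<'E'
O=np.array([599,-171,38.]); a,b=np.radians(6.8),np.radians(25)
Y=np.array([np.sin(a),np.cos(a),0]); X=np.array([np.cos(a)*np.cos(b),-np.sin(a)*np.cos(b),np.sin(b)]); N=np.cross(X,Y)
B=np.c_[X,Y,N]; Rt=np.c_[-N,X,-Y]
def rep():
    from scipy.spatial.transform import Rotation as R
    s=bot.get_state(); print("t",s['t'],"tcp",s['tcp_pos'],"local tcp",B.T@(s['tcp_pos']-O),"F local",B.T@s['contact_force'],"M local",B.T@s['wrist_torque'],"w",s['gripper_width'])
    print("rot err to target (world rotvec)",np.round(R.from_matrix(Rt@s['tcp_rot'].T).as_rotvec(),4)," in board axes",np.round(B.T@R.from_matrix(Rt@s['tcp_rot'].T).as_rotvec(),4)); return s
E
python3 - <<'E'
from h import *
rep(); print(B)
f=bot.grab_frame("wrist"); save(f,"wrist3")
for q in ["rail","rail_end","fence_pivot","fence_tip","square_corner","square_long_end","square_short_end","square_grip"]:
    for d in bot.tip_of(f,q)[:1]: print(q,round(d["p"],2),w(f,d["xyz"]),B.T@(w(f,d["xyz"])-O),proj(f,w(f,d["xyz"])))
E
```

```text
t 7.1333 tcp [657.4  -74.86 216.3 ] local tcp [117.59 102.38 141.9 ] F local [-1.3   0.09 -3.29] M local [0.07 0.79 0.05] w 22.391192806327393
rot err to target (world rotvec) [ 0. -0.  0.]  in board axes [ 0. -0.  0.]
[[ 0.9   0.12 -0.42]
 [-0.11  0.99  0.05]
 [ 0.42  0.    0.91]]
rail 0.83 [ 596.07 -169.06   35.71] [-3.82  1.58 -0.75] [188.2  315.68]
rail_end 0.71 [619.36  67.6   52.6 ] [ -1.11 239.34  16.63] [147.13  21.86]
square_long_end 0.89 [ 747.45 -133.37  249.89] [219.11  54.94 131.62] [505.48 351.56]
square_short_end 0.61 [611.6    7.58 179.36] [ 51.91 178.82 131.76] [173.67 115.47]
square_grip 0.79 [650.52 -73.38 229.43] [116.79 103.03 156.76] [318.33 293.12]
```

View pics/wrist3.png

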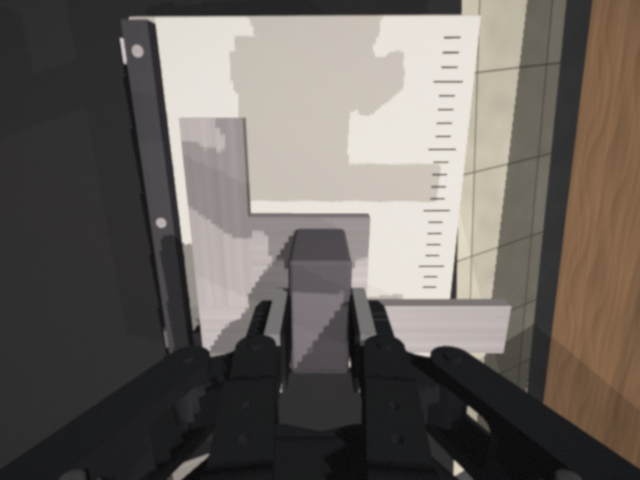

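The wrist view shows the square held parallel above the bed. The rail's upper edge runs about (156,22) to (187,320) and the bed's far edge (478,17) to (457,290). I'll check the heading and position from these.

```bash
python3 - <<'E'
from h import *
f=bot.grab_frame("wrist")
T=np.array(f["world_from_camera"]);F=240/np.tan(np.radians(f["vfov"])/2)
def L(u,v,z):
    d=B.T@T[:3,:3]@np.array([(u-f["cx"])/F,(v-f["cy"])/F,1]); o=B.T@(T[:3,3]-O); return o+d*(z-o[2])/d[2]
g=cv2.cvtColor(f["color"],cv2.COLOR_RGB2GRAY).astype(float)
def edge(rows,lo,hi,sgn,z):
    P=[]
    for r in rows:
        d=sgn*np.diff(cv2.GaussianBlur(g,(5,5),1)[r,lo(r):hi(r)]); P.append(L(lo(r)+d.argmax()+.5,r,z)[:2])
    P=np.array(P); k=np.polyfit(P[:,1],P[:,0],1); res=P[:,0]-np.polyval(k,P[:,1]); m=abs(res)<1.5
    k=np.polyfit(P[m,1],P[m,0],1); print("x=%.4f*y+%.2f"%tuple(k),m.sum(),len(m), P[0],P[-1])
edge(range(30,110,4),lambda r:int(140+r*.1),lambda r:int(175+r*.1),1,0)   # rail top/bed (occluding edge)
edge(range(30,110,4),lambda r:int(140+r*.1),lambda r:int(175+r*.1),1,15)
edge(range(30,290,6),lambda r:460-r//12,lambda r:490-r//12,-1,0)  # far edge
print("far-left corner",L(131,16,0),L(478,16,0))
zu=(B.T@(bot.get_state()['tcp_pos']-O))[2]-12.8
print("square short edge",L(180,118,zu+8),L(200,345,zu+8),"long end",L(511,306,zu+8),L(505,353,zu+8))
E
```

```text
x=-0.0035*y+-1.39 20 20 [ -2.17 239.54] [ -1.97 186.83]
x=-0.0035*y+4.37 20 20 [  3.6 236.8] [  3.79 186.63]
x=-0.0169*y+237.88 13 44 [233.97 239.97] [234.45  32.65]
far-left corner [-18.73 248.6    0.  ] [232.45 249.07   0.  ]
square short edge [ 56.84 180.01 137.01] [ 54.92  65.32 137.01] long end [215.57  88.54 137.01] [216.66  60.63 137.01]
```

{"api": "apply_moves", "payload": {"increments": [0.21,-0.03,-2.0,0,0,0,0,0.21,-0.03,-2.0,0,0,0,0,0.21,-0.03,-2.0,0,0,0,0,0.21,-0.03,-2.0,0,0,0,0,0.21,-0.03,-2.0,0,0,0,0,0.21,-0.03,-2.0,0,0,0,0,0,0,0,0,0,0,0,0,0,0,0,0,0,0]}}

```text
t: 8.3
tcp_pos: [670.7, -75.3, 96.1]
tcp_rot: [[0.419, 0.9, -0.118], [-0.05, -0.107, -0.993], [-0.907, 0.422, 0.001]]
contact_force: [0.8, -0.4, -2.6]
gripper_width: 22.3
```

```bash
python3 - <<'E'
from h import *
rep()
f=bot.grab_frame("wrist"); save(f,"wrist4")
for q in ["rail","rail_end","fence_tip","square_long_end","square_short_end"]:
    for d in bot.tip_of(f,q)[:1]: print(q,round(d["p"],2),B.T@(w(f,d["xyz"])-O))
E
```

```text
t 8.3 tcp [670.71 -75.3   96.07] local tcp [ 78.81 103.52  27.32] F local [-0.35 -0.29 -2.72] M local [ 0.04  0.72 -0.07] w 22.31183909852895
rot err to target (world rotvec) [ 0. -0. -0.]  in board axes [ 0. -0. -0.]
square_long_end 0.81 [179.95  58.17  15.74]
square_short_end 0.87 [ 17.45 180.06  15.23]
```

View pics/wrist4.png

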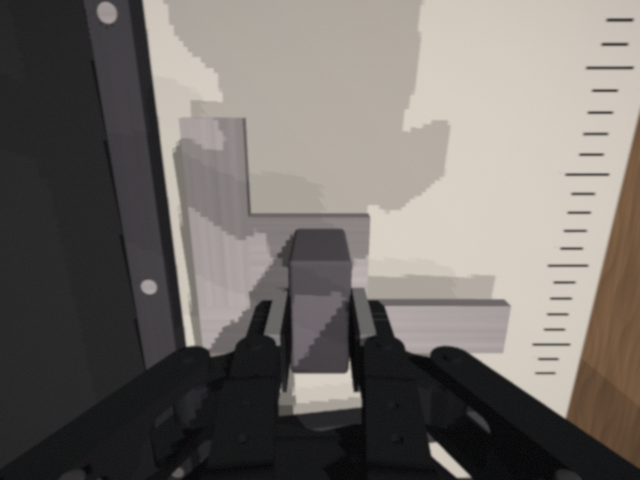

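The square is parallel to the bed about 10 mm above it, and its short edge (180–200, 118–345) is clear of the rail. I'll lower it slowly until it touches.

{"api": "apply_moves", "payload": {"increments": [0.085,-0.01,-0.18,0,0,0,0,0.085,-0.01,-0.18,0,0,0,0,0.085,-0.01,-0.18,0,0,0,0,0.085,-0.01,-0.18,0,0,0,0,0,0,0,0,0,0,0,0,0,0,0,0,0,0]}}

```text
t: 9.1
tcp_pos: [674.4, -75.1, 89.8]
tcp_rot: [[0.42, 0.9, -0.117], [-0.05, -0.106, -0.993], [-0.906, 0.423, 0.0]]
contact_force: [-0.1, -0.0, -3.2]
gripper_width: 22.2
```

```bash
python3 -c "
from h import *
rep()"
```

```text
t 9.1 tcp [674.41 -75.15  89.75] local tcp [ 79.45 104.11  20.05] F local [-1.44 -0.02 -2.82] M local [ 0.01  0.86 -0.07] w 22.241550189375598
rot err to target (world rotvec) [ 0.  0. -0.]  in board axes [-0.  0. -0.]
```

{"api": "apply_moves", "payload": {"increments": [0.04,0,-0.09,0,0,0,0,0.04,0,-0.09,0,0,0,0,0,0,0,0,0,0,0,0,0,0,0,0,0,0]}}

```text
t: 9.43
tcp_pos: [675.0, -75.3, 87.5]
tcp_rot: [[0.42, 0.9, -0.118], [-0.05, -0.106, -0.993], [-0.906, 0.423, 0.0]]
contact_force: [0.6, 0.1, -3.0]
gripper_width: 22.2
```

```bash
python3 -c "
from h import *
rep()"
```

```text
t 9.4333 tcp [674.97 -75.33  87.49] local tcp [ 79.01 103.99  17.76] F local [-0.72  0.14 -2.99] M local [ 0.06  0.77 -0.05] w 22.188538174037586
rot err to target (world rotvec) [ 0. -0. -0.]  in board axes [-0. -0. -0.]
```

{"api": "apply_moves", "payload": {"increments": [0.04,0,-0.09,0,0,0,0,0.04,0,-0.09,0,0,0,0,0,0,0,0,0,0,0,0,0,0,0,0,0,0]}}

```text
t: 9.77
tcp_pos: [675.7, -75.3, 85.6]
tcp_rot: [[0.419, 0.9, -0.118], [-0.05, -0.107, -0.993], [-0.906, 0.422, 0.0]]
contact_force: [0.2, 0.4, -3.9]
gripper_width: 22.1
```

{"api": "apply_moves", "payload": {"increments": [0.04,0,-0.09,0,0,0,0,0.02,0,-0.04,0,0,0,0,0,0,0,0,0,0,0,0,0,0,0,0,0,0]}}

```text
t: 10.1
tcp_pos: [676.1, -75.4, 85.2]
tcp_rot: [[0.42, 0.9, -0.118], [-0.05, -0.107, -0.993], [-0.906, 0.423, -0.0]]
contact_force: [-15.3, 0.8, 19.3]
gripper_width: 22.4
```

```bash
python3 -c "
from h import *
rep()"
```

```text
t 10.1 tcp [676.06 -75.39  85.17] local tcp [ 79.03 104.07  15.19] F local [-5.73 -1.07 23.97] M local [0.08 1.93 0.04] w 22.374563502436477
rot err to target (world rotvec) [-0.  0. -0.]  in board axes [-0.  0. -0.]
```

Contact with the bed shows a stiffness of about 30 N/mm. I'll ease off to a light touch and slide towards the rail.

{"api": "apply_moves", "payload": {"increments": [-0.03,0,0.065,0,0,0,0,-0.27,0.032,-0.127,0,0,0,0,-0.27,0.032,-0.127,0,0,0,0,-0.27,0.032,-0.127,0,0,0,0,-0.27,0.032,-0.127,0,0,0,0,0,0,0,0,0,0,0]}}

```text
t: 10.6
tcp_pos: [665.3, -74.1, 80.2]
tcp_rot: [[0.42, 0.9, -0.118], [-0.05, -0.106, -0.993], [-0.906, 0.423, 0.0]]
contact_force: [-4.5, 0.1, 4.8]
gripper_width: 22.3
```

```bash
python3 -c "
from h import *
rep()"
```

```text
t 10.6 tcp [665.3  -74.12  80.19] local tcp [ 67.1  104.05  15.26] F local [-2.07 -0.42  6.22] M local [-0.18  0.98  0.03] w 22.315042285266493
rot err to target (world rotvec) [ 0.  0. -0.]  in board axes [ 0.  0. -0.]
```

{"api": "apply_moves", "payload": {"increments": [-0.09,0.011,-0.042,0,0,0,0,-0.09,0.011,-0.042,0,0,0,0,-0.09,0.011,-0.042,0,0,0,0,0,0,0,0,0,0,0]}}

```text
t: 10.93
tcp_pos: [662.9, -73.8, 79.1]
tcp_rot: [[0.42, 0.9, -0.118], [-0.05, -0.107, -0.993], [-0.906, 0.423, 0.0]]
contact_force: [-0.7, 0.2, 5.9]
gripper_width: 22.5
```

{"api": "apply_moves", "payload": {"increments": [-0.09,0.011,-0.042,0,0,0,0,-0.045,0.005,-0.021,0,0,0,0,0,0,0,0,0,0,0]}}

```text
t: 11.18
tcp_pos: [661.6, -73.7, 78.4]
tcp_rot: [[0.42, 0.9, -0.118], [-0.05, -0.107, -0.993], [-0.906, 0.423, 0.0]]
contact_force: [-1.4, 0.0, 5.7]
gripper_width: 22.3
```

```bash
python3 -c "
from h import *
rep()"
```

```text
t 11.1833 tcp [661.6  -73.71  78.44] local tcp [ 62.99 104.02  15.25] F local [ 1.14 -0.14  5.78] M local [0.02 0.04 0.03] w 22.254570564385777
rot err to target (world rotvec) [ 0.  0. -0.]  in board axes [ 0.  0. -0.]
```

{"api": "apply_moves", "payload": {"increments": [-0.09,0.011,-0.042,0,0,0,0,-0.045,0.005,-0.021,0,0,0,0,0,0,0,0,0,0,0]}}

```text
t: 11.43
tcp_pos: [660.3, -73.5, 77.8]
tcp_rot: [[0.42, 0.9, -0.118], [-0.05, -0.107, -0.993], [-0.906, 0.423, 0.0]]
contact_force: [1.0, 0.4, 5.8]
gripper_width: 22.2
```

```bash
python3 -c "
from h import *
rep()"
```

```text
t 11.4333 tcp [660.33 -73.53  77.85] local tcp [ 61.58 104.04  15.26] F local [3.26 0.52 4.85] M local [ 0.02 -0.06  0.03] w 22.22148656124141
rot err to target (world rotvec) [ 0.  0. -0.]  in board axes [ 0.  0. -0.]
```

{"api": "apply_moves", "payload": {"increments": [-0.045,0.005,-0.021,0,0,0,0,0,0,0,0,0,0,0]}}

```text
t: 11.6
tcp_pos: [660.3, -73.5, 77.8]
tcp_rot: [[0.421, 0.899, -0.118], [-0.05, -0.106, -0.993], [-0.906, 0.424, 0.0]]
contact_force: [3.5, -0.5, 5.8]
gripper_width: 22.5
```

```bash
python3 -c "
from h import *
rep()"
```

```text
t 11.6 tcp [660.25 -73.47  77.83] local tcp [ 61.49 104.1   15.27] F local [ 5.68 -0.09  3.77] M local [ 0.16 -0.85  0.12] w 22.462656688416832
rot err to target (world rotvec) [ 0.  0. -0.]  in board axes [ 0.  0. -0.]
```

{"api": "apply_moves", "payload": {"increments": [-0.045,0.005,-0.021,0,0,0,0,0,0,0,0,0,0,0,0,0,0,0,0,0,0]}}

```text
t: 11.85
tcp_pos: [660.2, -73.4, 77.9]
tcp_rot: [[0.422, 0.899, -0.117], [-0.05, -0.106, -0.993], [-0.905, 0.425, 0.0]]
contact_force: [6.1, 0.1, 5.9]
gripper_width: 22.1
```

```bash
python3 -c "
from h import *
rep()"
```

```text
t 11.85 tcp [660.21 -73.39  77.87] local tcp [ 61.46 104.18  15.34] F local [8.01 0.86 2.82] M local [ 0.24 -1.26  0.19] w 22.13214989764503
rot err to target (world rotvec) [ 0.  0. -0.]  in board axes [ 0.  0. -0.]
```

Rail contact is established. The centre of pressure lies between the edge's ends, so the edge is flush. Now I'll slide along the rail towards the head stop.

{"api": "apply_moves", "payload": {"increments": [-0.053,-0.447,0,0,0,0,0,-0.053,-0.447,0,0,0,0,0,-0.053,-0.447,0,0,0,0,0,-0.053,-0.447,0,0,0,0,0,-0.053,-0.447,0,0,0,0,0,-0.053,-0.447,0,0,0,0,0,-0.053,-0.447,0,0,0,0,0,0,0,0,0,0,0,0]}}

```text
t: 12.52
tcp_pos: [656.6, -104.3, 78.0]
tcp_rot: [[0.422, 0.899, -0.117], [-0.049, -0.106, -0.993], [-0.905, 0.424, -0.001]]
contact_force: [6.7, 3.3, 4.3]
gripper_width: 22.7
```

```bash
python3 -c "
from h import *
rep()"
```

```text
t 12.5167 tcp [ 656.59 -104.27   77.96] local tcp [61.56 73.08 15.39] F local [7.54 4.03 1.24] M local [ 1.06 -1.32  0.03] w 22.66776408508641
rot err to target (world rotvec) [-0.  0. -0.]  in board axes [-0.  0. -0.]
```

{"api": "apply_moves", "payload": {"increments": [-0.027,-0.3,-0.018,0,0,0,0,-0.035,-0.298,0,0,0,0,0,-0.035,-0.298,0,0,0,0,0,-0.035,-0.298,0,0,0,0,0,0,0,0,0,0,0,0]}}

```text
t: 12.93
tcp_pos: [655.4, -115.5, 77.8]
tcp_rot: [[0.422, 0.899, -0.116], [-0.048, -0.106, -0.993], [-0.905, 0.424, -0.001]]
contact_force: [6.5, 5.7, 8.1]
gripper_width: 22.4
```

```bash
python3 -c "
from h import *
rep()"
```

```text
t 12.9333 tcp [ 655.38 -115.51   77.85] local tcp [61.62 61.78 15.23] F local [8.68 6.39 4.91] M local [ 1.48 -1.41 -0.01] w 22.37641076873157
rot err to target (world rotvec) [-0.  0. -0.]  in board axes [-0.  0. -0.]
```

{"api": "apply_moves", "payload": {"increments": [-0.024,-0.199,0,0,0,0,0,-0.024,-0.199,0,0,0,0,0,0,0,0,0,0,0,0]}}

```text
t: 13.18
tcp_pos: [655.0, -118.6, 77.8]
tcp_rot: [[0.422, 0.899, -0.115], [-0.047, -0.105, -0.993], [-0.906, 0.424, -0.002]]
contact_force: [4.9, 8.9, 11.0]
gripper_width: 22.2
```

```bash
python3 -c "
from h import *
rep()"
```

```text
t 13.1833 tcp [ 654.95 -118.61   77.83] local tcp [61.56 58.64 15.24] F local [8.12 9.39 8.32] M local [ 1.92 -1.2   0.1 ] w 22.21112962598102
rot err to target (world rotvec) [-0.  0. -0.]  in board axes [-0.  0. -0.]
```

```bash
sed -i 's/,np.round(B.T@R.from_matrix(Rt@s\[.tcp_rot.\].T).as_rotvec(),4))/,(1000*B.T@R.from_matrix(Rt@s["tcp_rot"].T).as_rotvec()),"mrad")/; s/"rot err to target (world rotvec)",np.round(.*4)," in board axes"/"err"/' h.py; tail -3 h.py; python3 -c "
from h import *
rep()"
```

```text
from scipy.spatial.transform import Rotation as R
    s=bot.get_state(); print("t",s['t'],"tcp",s['tcp_pos'],"local tcp",B.T@(s['tcp_pos']-O),"F local",B.T@s['contact_force'],"M local",B.T@s['wrist_torque'],"w",s['gripper_width'])
    print("err",(1000*B.T@R.from_matrix(Rt@s["tcp_rot"].T).as_rotvec()),"mrad"); return s
t 13.1833 tcp [ 654.95 -118.61   77.83] local tcp [61.56 58.64 15.24] F local [8.12 9.39 8.32] M local [ 1.92 -1.2   0.1 ] w 22.21112962598102
err [-3.16  1.8  -2.26] mrad
```

{"api": "apply_moves", "payload": {"increments": [-0.024,-0.199,0,0,0,0,0,-0.024,-0.199,0,0,0,0,0,-0.024,-0.199,0,0,0,0,0,0,0,0,0,0,0,0]}}

```text
t: 13.52
tcp_pos: [654.3, -124.3, 77.9]
tcp_rot: [[0.422, 0.899, -0.115], [-0.047, -0.105, -0.993], [-0.906, 0.424, -0.002]]
contact_force: [4.0, 10.1, 11.5]
gripper_width: 22.1
```

```bash
python3 -c "
from h import *
rep()"
```

```text
t 13.5167 tcp [ 654.28 -124.27   77.86] local tcp [61.58 52.95 15.26] F local [ 7.36 10.45  9.24] M local [ 2.28 -1.31  0.09] w 22.109211207821836
err [-3.62  1.79 -2.49] mrad
```

{"api": "apply_moves", "payload": {"increments": [-0.024,-0.199,0,0,0,0,0,-0.024,-0.199,0,0,0,0,0,0,0,0,0,0,0,0]}}

```text
t: 13.77
tcp_pos: [653.8, -128.2, 77.8]
tcp_rot: [[0.422, 0.899, -0.115], [-0.047, -0.105, -0.993], [-0.906, 0.424, -0.002]]
contact_force: [4.7, 9.9, 11.0]
gripper_width: 22.4
```

```bash
python3 -c "
from h import *
rep()"
```

```text
t 13.7667 tcp [ 653.82 -128.25   77.85] local tcp [61.59 48.94 15.25] F local [ 7.84 10.42  8.51] M local [ 2.27 -1.29  0.12] w 22.35393256921416
err [-3.61  1.78 -2.54] mrad
```

{"api": "apply_moves", "payload": {"increments": [-0.012,-0.099,0,0,0,0,0,-0.012,-0.099,0,0,0,0,0,0,0,0,0,0,0,0]}}

```text
t: 14.02
tcp_pos: [653.6, -130.0, 77.8]
tcp_rot: [[0.422, 0.899, -0.114], [-0.046, -0.105, -0.993], [-0.906, 0.424, -0.002]]
contact_force: [4.7, 10.7, 11.7]
gripper_width: 22.3
```

```bash
python3 -c "
from h import *
rep()"
```

```text
t 14.0167 tcp [ 653.61 -129.98   77.84] local tcp [61.58 47.2  15.24] F local [ 8.04 11.2   9.17] M local [ 2.43 -1.34  0.11] w 22.343408863449604
err [-3.81  1.77 -2.68] mrad
```

{"api": "apply_moves", "payload": {"increments": [-0.012,-0.099,0,0,0,0,0,0,0,0,0,0,0,0]}}

```text
t: 14.18
tcp_pos: [653.5, -130.9, 77.8]
tcp_rot: [[0.422, 0.9, -0.114], [-0.046, -0.104, -0.993], [-0.906, 0.424, -0.002]]
contact_force: [4.1, 10.7, 11.9]
gripper_width: 22.6
```

```bash
python3 -c "
from h import *
rep()"
```

```text
t 14.1833 tcp [ 653.52 -130.93   77.84] local tcp [61.6  46.25 15.23] F local [ 7.55 11.1   9.59] M local [ 2.52 -1.31  0.08] w 22.63812048503487
err [-3.86  1.77 -2.74] mrad
```

{"api": "apply_moves", "payload": {"increments": [-0.012,-0.099,0,0,0,0,0,0,0,0,0,0,0,0]}}

```text
t: 14.35
tcp_pos: [653.4, -131.9, 77.8]
tcp_rot: [[0.422, 0.9, -0.114], [-0.046, -0.104, -0.993], [-0.906, 0.424, -0.002]]
contact_force: [5.1, 10.0, 11.3]
gripper_width: 22.4
```

```bash
python3 -c "
from h import *
rep()"
```

```text
t 14.35 tcp [ 653.39 -131.87   77.85] local tcp [61.59 45.3  15.25] F local [ 8.26 10.56  8.59] M local [ 2.51 -1.36  0.08] w 22.355014556932556
err [-3.94  1.75 -2.77] mrad
```

{"api": "apply_moves", "payload": {"increments": [-0.012,-0.099,0,0,0,0,0,-0.006,-0.05,0,0,0,0,0,0,0,0,0,0,0,0]}}

```text
t: 14.6
tcp_pos: [653.4, -131.9, 77.9]
tcp_rot: [[0.422, 0.9, -0.113], [-0.044, -0.104, -0.994], [-0.906, 0.424, -0.004]]
contact_force: [3.9, 15.8, 15.7]
gripper_width: 22.6
```

```bash
python3 -c "
from h import *
rep()"
```

```text
t 14.6 tcp [ 653.39 -131.86   77.87] local tcp [61.6  45.3  15.27] F local [ 8.45 16.19 13.35] M local [ 3.69 -1.3   0.03] w 22.59677670747161
err [-6.1   1.47 -3.69] mrad
```

{"api": "apply_moves", "payload": {"increments": [-0.012,-0.099,0,0,0,0,0,0,0,0,0,0,0,0]}}

```text
t: 14.77
tcp_pos: [653.3, -131.9, 77.9]
tcp_rot: [[0.422, 0.9, -0.111], [-0.043, -0.103, -0.994], [-0.906, 0.424, -0.005]]
contact_force: [3.7, 21.1, 16.2]
gripper_width: 22.3
```

```bash
python3 -c "
from h import *
rep()"
```

```text
t 14.7667 tcp [ 653.34 -131.92   77.86] local tcp [61.55 45.24 15.28] F local [ 7.89 21.37 14.24] M local [ 4.58 -1.29  0.01] w 22.267325640142236
err [-7.5   1.2  -4.23] mrad
```

Hard stop reached, with the moment about the board normal near 0, so both faces carry flush. I'll press harder on the rail and hold.

{"api": "apply_moves", "payload": {"increments": [-0.09,0.011,-0.042,0,0,0,0,-0.09,0.011,-0.042,0,0,0,0,0,0,0,0,0,0,0]}}

```text
t: 15.02
tcp_pos: [653.2, -132.1, 78.0]
tcp_rot: [[0.424, 0.899, -0.112], [-0.044, -0.103, -0.994], [-0.904, 0.427, -0.004]]
contact_force: [14.4, 18.7, 15.6]
gripper_width: 22.2
```

```bash
python3 -c "
from h import *
rep()"
```

```text
t 15.0167 tcp [ 653.24 -132.09   78.02] local tcp [61.55 45.05 15.46] F local [17.54 20.27  8.98] M local [ 4.48 -3.27 -0.04] w 22.18347041395231
err [-6.66  4.3  -4.3 ] mrad
```

{"api": "apply_moves", "payload": {"increments": [-0.06,0.007,-0.035,-0.006,0.005,-0.003,0,-0.06,0.002,-0.028,0,0,0,0,0,0,0,0,0,0,0]}}

```text
t: 15.27
tcp_pos: [653.0, -132.4, 78.0]
tcp_rot: [[0.421, 0.9, -0.115], [-0.052, -0.103, -0.993], [-0.906, 0.424, 0.003]]
contact_force: [19.2, 16.8, 16.0]
gripper_width: 22.2
```

```bash
python3 - <<'E'
from h import *
rep()
f=bot.grab_frame("wrist"); save(f,"wrist5"); save(bot.grab_frame("scene"),"scene5")
E
```

```text
t 15.2667 tcp [ 653.03 -132.38   78.03] local tcp [61.4  44.74 15.54] F local [22.24 18.97  7.34] M local [ 4.41 -4.55 -0.02] w 22.188376130785624
err [ 1.36  1.84 -4.39] mrad
```

View pics/wrist5.png

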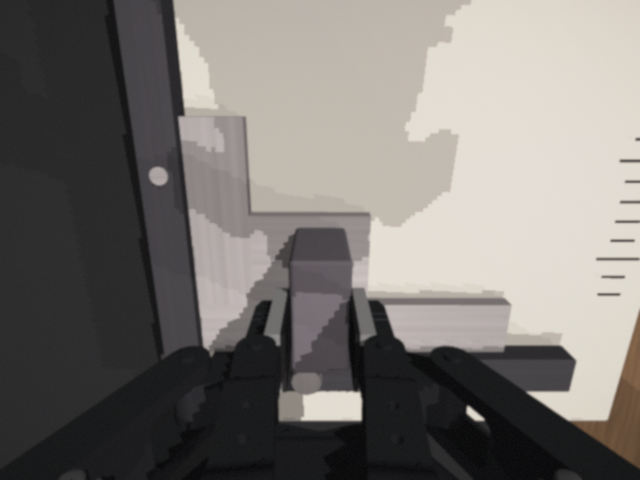

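Both edges look flush: the short edge lies along the rail at (180–200, 118–345) and the long edge along the head stop at (370–508, 350). I'll press slightly more and hold.

{"api": "apply_moves", "payload": {"increments": [0.002,-0.051,-0.018,0,0,0,0,0,0,0,0,0,0,0,0,0,0,0,0,0,0,0,0,0,0,0,0,0,0,0,0,0,0,0,0,0,0,0,0,0,0,0,0,0,0,0,0,0,0]}}

```text
t: 15.95
tcp_pos: [653.1, -132.3, 78.0]
tcp_rot: [[0.421, 0.9, -0.114], [-0.05, -0.103, -0.993], [-0.906, 0.424, 0.002]]
contact_force: [16.1, 20.0, 20.4]
gripper_width: 22.3
```

```bash
python3 -c "
from h import *
rep()"
```

```text
t 15.95 tcp [ 653.05 -132.33   77.97] local tcp [61.38 44.8  15.48] F local [20.96 21.74 12.68] M local [ 4.95 -4.31 -0.02] w 22.322032311532123
err [ 0.2   1.73 -4.56] mrad
```

{"api": "apply_moves", "payload": {"increments": [0,0,0,0,0,0,0,0,0,0,0,0,0,0,0,0,0,0,0,0,0,0,0,0,0,0,0,0,0,0,0,0,0,0,0,0,0,0,0,0,0,0]}}

```text
t: 16.45
tcp_pos: [653.0, -132.3, 78.0]
tcp_rot: [[0.421, 0.9, -0.114], [-0.05, -0.103, -0.993], [-0.906, 0.424, 0.002]]
contact_force: [16.5, 21.0, 20.6]
gripper_width: 22.4
```

```bash
python3 -c "
from h import *
rep()"
```

```text
t 16.45 tcp [ 653.03 -132.34   77.97] local tcp [61.37 44.79 15.49] F local [21.26 22.76 12.77] M local [ 4.95 -4.36 -0.03] w 22.35127752533623
err [ 0.19  1.72 -4.49] mrad
```

{"api": "apply_moves", "payload": {"increments": [-0.06,0.007,-0.035,0,0,0,0,-0.06,-0.04,-0.035,0,0,0,0,0,0,0,0,0,0,0,0,0,0,0,0,0,0,0,0,0,0,0,0,0,0,0,0,0,0,0,0,0,0,0,0,0,0,0,0,0,0,0,0,0,0]}}

```text
t: 17.12
tcp_pos: [653.0, -132.4, 78.0]
tcp_rot: [[0.423, 0.899, -0.114], [-0.05, -0.102, -0.993], [-0.905, 0.426, 0.002]]
contact_force: [22.5, 22.4, 21.8]
gripper_width: 22.5
```

```bash
python3 -c "
from h import *
rep()"
```

```text
t 17.1167 tcp [ 653.04 -132.38   78.02] local tcp [61.4  44.74 15.53] F local [27.07 24.92 11.4 ] M local [ 5.34 -5.63 -0.01] w 22.47388738868406
err [-0.19  3.67 -4.87] mrad
```

{"api": "apply_moves", "payload": {"increments": [0.088,0.065,0.037,0,0,0,0,0.088,0.065,0.037,0,0,0,0,0.088,0.065,0.037,0,0,0,0,0.08,0.065,0.045,0,0,0,0,0,0,0,0,0,0,0]}}

```text
t: 17.53
tcp_pos: [653.3, -132.1, 77.7]
tcp_rot: [[0.418, 0.901, -0.117], [-0.053, -0.104, -0.993], [-0.907, 0.422, 0.004]]
contact_force: [8.1, 11.5, 17.2]
gripper_width: 22.7
```

```bash
python3 -c "
from h import *
rep()"
```

```text
t 17.5333 tcp [ 653.29 -132.08   77.71] local tcp [61.46 45.08 15.15] F local [13.28 12.33 12.75] M local [ 2.81 -2.35  0.05] w 22.6647210154235
err [ 3.18 -0.93 -3.03] mrad
```

{"api": "apply_moves", "payload": {"increments": [0.054,0.06,0.04,0,0,0,0,0.054,0.06,0.04,0,0,0,0,0,0,0,0,0,0,0,0,0,0,0,0,0,0]}}

```text
t: 17.87
tcp_pos: [653.3, -132.1, 77.7]
tcp_rot: [[0.417, 0.901, -0.118], [-0.055, -0.105, -0.993], [-0.907, 0.42, 0.005]]
contact_force: [5.6, 6.4, 8.3]
gripper_width: 22.0
```

```bash
python3 -c "
from h import *
rep()"
```

```text
t 17.8667 tcp [ 653.29 -132.09   77.74] local tcp [61.48 45.07 15.18] F local [7.9  7.04 5.49] M local [ 1.59 -1.41  0.1 ] w 22.034403270968316
err [ 4.9  -2.42 -2.22] mrad
```

{"api": "apply_moves", "payload": {"increments": [0,0,0,0,0,0,0.5,0,0,0,0,0,0,0.5,0,0,0,0,0,0,0.5,0,0,0,0,0,0,0.5]}}

```text
t: 18.2
tcp_pos: [651.4, -133.8, 76.5]
tcp_rot: [[0.414, 0.902, -0.121], [-0.057, -0.107, -0.993], [-0.908, 0.418, 0.007]]
contact_force: [-0.4, -0.2, 0.6]
gripper_width: 42.6
```

```bash
python3 - <<'E'
from h import *
rep()
f=bot.grab_frame("wrist"); save(f,"wrist6")
E
```

```text
t 18.2 tcp [ 651.4  -133.82   76.5 ] local tcp [59.44 43.12 14.76] F local [-0.07 -0.2   0.75] M local [ 0.01  0.43 -0.  ] w 42.58520802189718
err [ 7.37 -5.11 -0.62] mrad
```

View pics/wrist6.png

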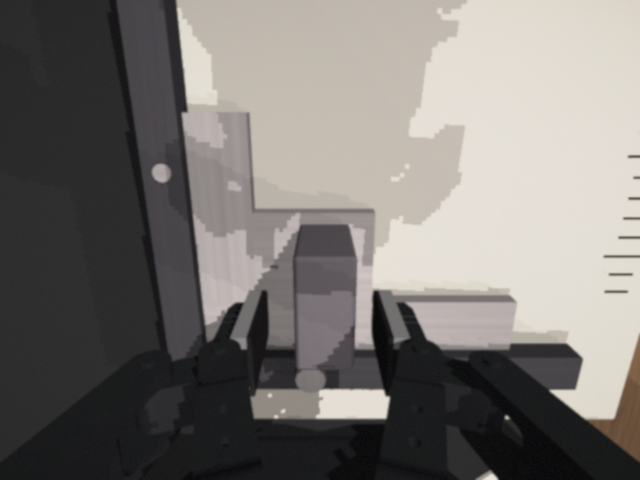

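Released: both edges are still flush, with the short edge along the rail at u≈185–203 and the long edge on the head stop at v≈350. The fingers are clear of the grip on both sides, so I'll withdraw along the board normal.

{"api": "apply_moves", "payload": {"increments": [-0.4,0.05,0.9,0,0,0,0.5,-0.84,0.1,1.8,0,0,0,0.5,-0.84,0.1,1.8,0,0,0,0.5,-0.84,0.1,1.8,0,0,0,0.5,-0.84,0.1,1.8,0,0,0,0.5,-0.84,0.1,1.8,0,0,0,0.5,-0.84,0.1,1.8,0,0,0,0.5,0,0,0,0,0,0,0.5]}}

```text
t: 18.92
tcp_pos: [597.1, -127.5, 196.4]
tcp_rot: [[0.417, 0.901, -0.121], [-0.057, -0.108, -0.993], [-0.907, 0.421, 0.006]]
contact_force: [0.4, -0.3, -0.7]
gripper_width: 42.6
```

```bash
python3 - <<'E'
from h import *
rep()
f=bot.grab_frame("wrist"); save(f,"wrist7")
E
```

```text
t 18.9167 tcp [ 597.13 -127.51  196.41] local tcp [ 60.6   42.96 146.53] F local [ 0.09 -0.23 -0.85] M local [-0.03  0.4   0.05] w 42.64344593366386
err [ 6.86 -1.93  0.13] mrad
```

View pics/wrist7.png

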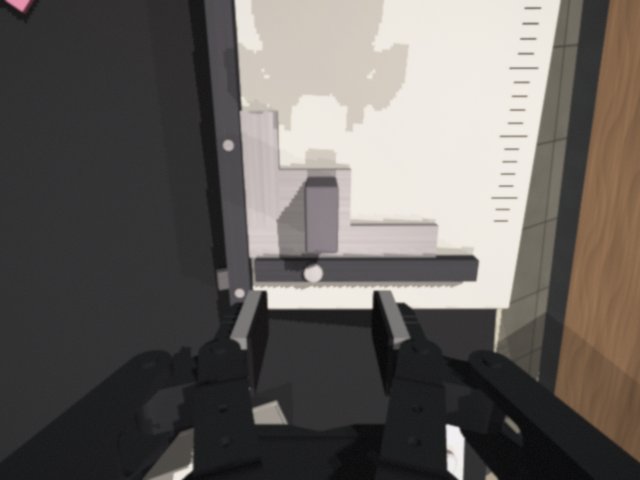

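The square lies flush against the rail (u≈240–250) and the head stop (v≈256), with no gap visible and the gripper clear. Handing in.

```bash
python3 -c "
from rig import bot
print(bot.finish_job())"
```

```text
the job is handed in; nothing more can be done
None
```

I set the head stop true with the square and left the square lying flush in the corner. I handed the job in at about 19 s of the 58 s allowed; the rig reports no verdict.

**How it went:** I gripped the grey square, laid it flat on the sloping bed and pushed it against the rail. I then slid it along the rail, which swung the head stop round until it met its hard stop. I pressed both faces at about 21–27 N towards the rail and 22–25 N towards the head stop for over a second. Then I eased off, opened the gripper and withdrew straight up off the board.

**Last checks:**
- **While pressing:** the moment about the board's normal stayed near zero, which fits both edges bearing evenly.
- **After letting go:** the wrist pictures show no visible gap at the rail or the head stop, and the tool read no contact force.

**Not checked directly:**
- **Force on each face:** I only had the wrist force, so rubbing may have carried part of each push. I pushed well above 3 N to allow for that.
- **Head-stop angle:** I judged it by eye from the picture.
- **Bystanders:** I took no last picture of the dish, jar and tray, though the arm passed well clear of them.

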